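# Close the pulley guard and press the keyed shaft home

### The job

First lower the open guard lid of the grey drive unit until it lies shut. Then take the keyed shaft out of its stand, push it down through the lid's opening into the pulley hub, turning it until its key slips into the keyway, and keep pushing against the spring inside until the shaft's collar sits flat on the hub. Finish while still gripping the shaft and holding it pushed fully home (a colleague will then tighten the clamp); do not disturb the other things on the bench.

Things in the scene. Friction and masses are not known exactly. Their poses are not given: they have to be found in the camera images.
- lid (a joint): guard lid of the drive unit: aluminium plate 150 x 130 x 8 mm with a 70 mm round opening in its middle, hinged on the unit's back edge. 0 = shut and level, positive = raised (rad); starts at about 1.0 to 1.35, raised but leaning to the robot's side. A stiff hinge (about 0.4 N m) keeps it at any angle: push it all the way down, 3 to 5 N at the lip.
- lid_hinge (a point): point on the lid's hinge axis, middle of its length, 54 mm above the bench, half-way through the lid's thickness; turns with the lid. y lies along the hinge; -x runs in the plane of the lid from the hinge to the lip; z is the normal of the lid's outer face (up when shut).
- lid_lip (a point): middle of the outer face of the lip, a tongue 44 mm wide, 8 mm thick, standing out 20 mm from the middle of the lid's free edge; 163 mm from the hinge axis and 4 mm outward of it. Axes as lid_hinge. With the lid shut this point is 58 mm above the bench, free in front of the housing.
- unit: the drive unit: fixed grey open housing 150 x 130 x 50 mm, the pulley standing in its middle. Origin: centre of the underside, right below hub_mouth; its x axis points to the hinge side, away from the robot.
- hub_mouth (a point): centre of the top face of the pulley's steel hub (52 mm in diameter), 62 mm above the bench, 4 mm above the shut lid, in the middle of its opening. Bore 22 mm in diameter, with one keyway 8 mm wide reaching 15 mm from the axis. z is up along the bore, x points from the axis to the keyway.
- plunger (a joint): travel (m, 0 = up) of the sprung plunger in the bore. It meets the shaft's foot 24 mm below the hub face, resists with about 4 N at first and 9 N when the shaft is home, where it reads about 0.010; it pushes the shaft out again if let go.
- pulley (a joint): angle of the pulley about its vertical axis relative to the drive unit, rad, counter-clockwise from above; at 0 the keyway points to the front of the unit (the side away from the hinge); starts at about -0.6 to 0.6. A brake (about 0.5 N m) keeps it from turning.
- shaft_grip (a point): centre of the grip of the keyed steel shaft, which stands upright in the stand, 89 mm long, 0.14 to 0.28 kg. Grip: dark steel bar, 30 mm along x, 22 mm along y, 50 mm high, pinched across its flat y faces. x points to the key's side. Below it a collar, 38 mm in diameter, 5 mm thick; a tab on the collar, 8 mm wide, reaching 30 mm from the axis, is right above the key.
- shaft_seat (a point): centre of the collar's underside, 30 mm below shaft_grip, same axes; at hub_mouth when home. Below it: round shaft 20 mm in diameter, 34 mm long, last 5 mm tapered. The key, 6 mm wide, reaches 13.5 mm from the axis and runs 22 mm down from the collar; the last 12 mm are a plain pilot that enters the bore at any angle.
- stand: fixed aluminium block 70 x 70 x 40 mm with a 31 mm hole; the shaft hangs in it, collar on its top face. Origin: centre of the underside.
- plain_bush: bystander: plain white ring 52 mm in diameter, 14 mm high, behind the stand. Origin: centre of the underside.
- hex_key: bystander: bent steel hex key, 35 x 100 x 8 mm. Origin: centre of the underside.
- loupe: bystander: black loupe, 37 mm in diameter, 33 mm high, behind the stand. Origin: centre of the underside.
- caliper: bystander: caliper, 67 x 196 x 10 mm. Origin: centre of the underside.

How it is judged:
By the outcome, as a careful person would: the job done as asked, in the order asked, and still so for the second after the job is handed in, while the arm keeps its last pose, push and grip.
It also fails if it takes over 45 s, if anything falls off the work surface, if the arm or the gripper's body presses on something with over 40 N, if the wrist force passes 120 N, or if a joint passes its speed limit or range.

### The arm

A 6-joint arm with a two-finger parallel gripper is mounted at the origin on a cart in front of the work surface, level with it; the furniture and walls round the work are solid. World frame = base frame: x ahead of the robot, y to its left, z up, the work surface at z = 0. Lengths are in m, angles in rad, forces in N, time in s.
With the tool pointing down it reaches from about 0.325 to 0.775 m from the base axis. Payload 9.3 kg.
Tool frame: the origin (TCP) lies at the very end of the fingers, on their centre line; the grasp point (between the pads) lies 19 mm behind it; z points along the fingers, y is the line along which they close (so a half turn about z gives the same grasp; the last joint's range is limited). The gripper opens to 85 mm and grips with 20 to 120 N. Pads are 22 mm wide; open, the fingers measure 114 mm over their backs; the gripper's body (76 mm by 85 mm) begins 54 mm behind the grasp point. The pads swing forward as they close: fully open they stand 13 mm farther back than shut.
Start: joints at [-1.385, 0.259, 0.021, 1.334, 0, 1.418], TCP at [0.183, -0.519, 0.231] pointing down, gripper open.
Joint ranges: [-3.04, 3.04], [-0.91, 1.82], [-1.04, 1.36], [-1.92, 1.95], [-1.52, 1.45], [-3.14, 3.14]. Speed limits (rad/s): [2.22, 2.22, 2.79, 3.14, 3.14, 3.14].

### API

Orientations are given as a unit quaternion [w, x, y, z].
In Python, from plant import state, snapshot, finish_job gives the robot as it stands.
- The arm moves only by the tool step_arm, never from a script. Its argument "increments" is a list of rows, each an object of numbers: "x", "y", "z": the shift along the tool's x, y, z scaled (see below); "rx", "ry", "rz": the turn, a rotation vector about the tool's x, y, z scaled (see below); "hand": the closure in counts, from 0 (fully open) to 255 (shut). A call has 1 to 8 rows; each row shifts and turns the commanded pose from where the row before left it, along the tool's axes as they then stand; what a row does not reach is not made up. The controller multiplies each number of a shift by 0.05 m and each number of a turn by 5 degrees. A row lasts 1/10 s, in which the tool goes at most 50 mm and 8.59 degrees, less where a joint would pass 70% of its speed; a pose out of reach is approached as far as the arm can. A call with a number of a shift or a turn outside -1 to 1 is refused whole. A call with a gripper value outside its range is refused whole. The fingers move at their own pace and stop on an object; "squeeze" is the grip in N (left out, the last holds). Time passes only in rows, so rows that do not move let the fingers close. It gives the time, the measured TCP pose, the force, the opening and the grip force at its end, in the units of the state.
- state(): the state, without advancing time (a new reading comes with each control period).
- snapshot(name): name is "scene" or "top" or "wrist"; returns a dict with "frame" (400x640x3 uint8, blue, green, red), "intrinsics" (3x3 intrinsics, pixels), "extrinsics" (4x4, takes a point from camera to world coordinates). Camera axes: x right, y up, looking along -z (the intrinsics and any distortion apply to the point x, -y, -z); pixel columns grow to the right and rows downward; lengths in m; the calibration is good to about 2 mm. A picture is of the moment at which its call begins. There is no depth.
- finish_job(): hands the job in; it is judged then, once.
The state is a dict: "clock": time; "joint_pos": joint angles; "joint_vel": joint speeds; "effort": joint torques, N m; "tcp_pos": TCP position; "eef_rot": TCP orientation; "wrist_force": force on the tool from outside, world axes, zero at the start; "wrist_torque": the same for the moment, N m; "opening": finger opening in m; "finger_force": force on a finger pad.
Only numpy, scipy, OpenCV 4.12 (cv2) and the standard library are available. Lean on these libraries where they do the work, as an engineer would, in place of code of your own. Each camera call takes 0.05 s, during which the arm holds its last target. There are 200 camera calls.

## Working session

There is one attempt and no reset: what is moved stays moved. The work goes in short steps, Python scripts to look and compute and a tool call to move; the robot and the scene stay as the last step left them, time stands still between calls to the robot, and variables do not carry over. Pictures are saved under pics/ and viewed, at most 10 in all, crops included, and the job is handed in when it is done.

Besides the shell and the picture viewer there is one more tool, called after "Emit:" in YAML: its name, and indented under it one key for each argument. step_arm: Moves the arm, as the interface text tells. Its arguments: {"type":"object","properties":{"increments":{"type":"array"},"squeeze":{"type":"number"}},"required":["increments"]}

```bash
mkdir -p pics; ls; python3 - <<'E'
from plant import *
import cv2,numpy as np
np.set_printoptions(precision=4,suppress=True)
for n in("scene","top"):
    s=snapshot(n);cv2.imwrite(f"pics/{n}0.png",s["frame"]);np.savez(f"{n}0.npz",**s);print(n,s["intrinsics"],s["extrinsics"],[k for k in s])
print(state())
E
```

```text
pics
scene [[463.4354   0.     320.7565]
 [  0.     463.4354 202.1804]
 [  0.       0.       1.    ]] [[-0.7777  0.3827 -0.4987  0.1812]
 [-0.6286 -0.4783  0.6132  0.2764]
 [-0.0039  0.7904  0.6126  0.6081]
 [ 0.      0.      0.      1.    ]] ['frame', 'intrinsics', 'extrinsics']
top [[376.3937   0.     322.331 ]
 [  0.     376.3937 201.3531]
 [  0.       0.       1.    ]] [[ 0.0185  0.9961 -0.0868  0.5158]
 [-0.9998  0.0185 -0.0011 -0.2588]
 [ 0.0005  0.0868  0.9962  0.9258]
 [ 0.      0.      0.      1.    ]] ['frame', 'intrinsics', 'extrinsics']
{'clock': 0.1, 'joint_pos': array([-1.3846,  0.2591,  0.0208,  1.3337,  0.    ,  1.4182]), 'joint_vel': array([ 0.    , -0.0003,  0.0014, -0.0011,  0.0013,  0.0017]), 'effort': array([  0.0055, -55.6694,  34.5072,   0.0116,  -0.    ,  -0.    ]), 'tcp_pos': array([ 0.1828, -0.5185,  0.2307]), 'eef_rot': array([-0.0006,  0.9857,  0.1686, -0.    ]), 'wrist_force': array([-0.1339, -0.2332, -0.2732]), 'wrist_torque': array([0.0079, 0.0016, 0.0173]), 'finger_force': 0.0, 'opening': 0.08540232572955148}
```

View pics/scene0.png

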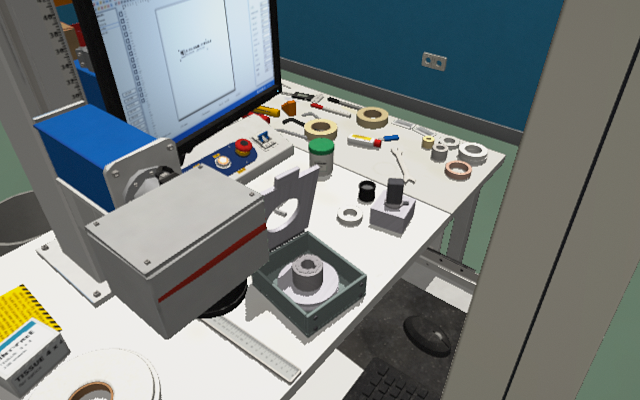

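View pics/top0.png

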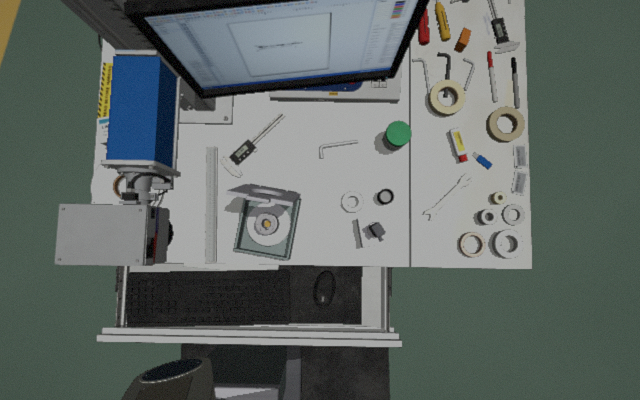

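```bash
cat > h.py <<'E'
import numpy as np,cv2
np.set_printoptions(precision=4,suppress=True)
def ray(s,p):
    d=np.linalg.inv(s["intrinsics"])@[p[0],p[1],1]; d=s["extrinsics"][:3,:3]@(d*[1,-1,-1]); return s["extrinsics"][:3,3],d
def at_z(s,p,z):
    o,d=ray(s,p); return o+d*(z-o[2])/d[2]
def proj(s,P):
    P=np.atleast_2d(P);E=s["extrinsics"];c=(P-E[:3,3])@E[:3,:3]*[1,-1,-1];q=c@s["intrinsics"].T;return q[:,:2]/q[:,2:]
def load(n):return dict(np.load(n))
E
python3 - <<'E'
from h import *
t=load("top0.npz");s=load("scene0.npz")
a=cv2.resize(t["frame"][180:262,220:400],None,fx=4,fy=4,interpolation=2)
b=cv2.resize(s["frame"][160:333,250:430],None,fx=1.55,fy=1.55,interpolation=2)
im=np.zeros((600,720,3),np.uint8);im[:a.shape[0],:a.shape[1]]=a;im[330:330+b.shape[0],:b.shape[1]]=b[:270]
cv2.imwrite("pics/c1.png",im)
print(at_z(t,(266,224),.062),at_z(s,(308,263),.062),at_z(t,(377,231),.09),at_z(s,(396,181),.095))
E
```

```text
[ 0.5365 -0.1298  0.062 ] [ 0.5395 -0.1301  0.062 ] [ 0.5249 -0.3801  0.09  ] [ 0.5279 -0.379   0.095 ]
```

View pics/c1.png

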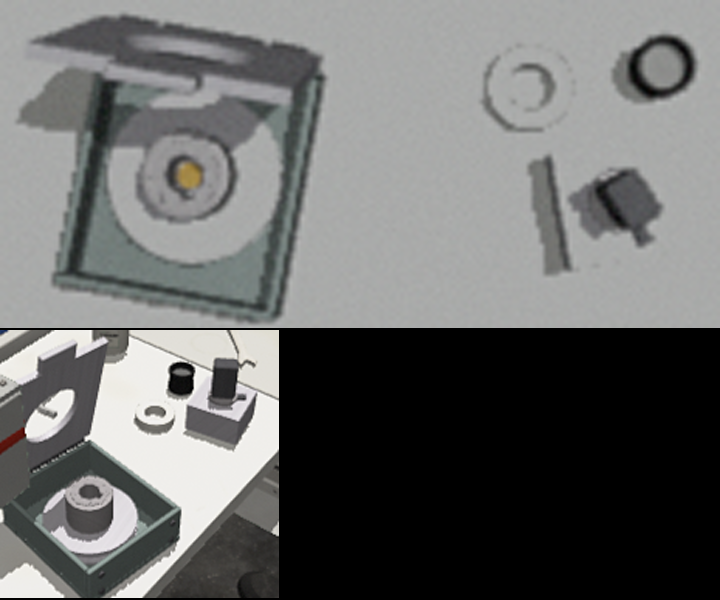

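```bash
cat >> h.py <<'E'
def lidpts(hub,yaw,th,pts):
    c,s=np.cos(yaw),np.sin(yaw);X=np.array([c,s,0]);Y=np.array([-s,c,0]);Z=np.array([0,0,1.])
    H=np.array([hub[0],hub[1],.054])+.078*X
    lx=X*np.cos(th)-Z*np.sin(th); lz=X*np.sin(th)*-1*-1*0+np.cross(lx,Y)
    return np.array([H+p[0]*lx+p[1]*Y+p[2]*lz for p in pts])
E
python3 - <<'E'
from h import *
t=load("top0.npz");s=load("scene0.npz")
hub=(.538,-.130)
P=[(-.173,.022,.004),(-.173,-.022,.004),(-.153,.065,.004),(-.153,-.065,.004),(-.003,-.065,.004)]
for th in(1.0,1.1,1.2,1.3):
    q=lidpts(hub,-.17,th,P);print(th,"top crop",((proj(t,q)-[220,180])*4).round(),"sc crop",((proj(s,q)-[250,160])*1.55).round(),q[0])
c,sn=np.cos(-.17),np.sin(-.17)
C=[[hub[0]+c*a-sn*b,hub[1]+sn*a+c*b,.05] for a,b in((-.075,.065),(-.075,-.065),(.075,-.065))]
print(((proj(t,C)-[220,180])*4).round(),((proj(s,C)-[250,160])*1.55).round())
E
```

```text
1.0 top crop [[ 91. 181.]
 [181. 199.]
 [ 18. 144.]
 [277. 194.]
 [323.  59.]] sc crop [[ 78.  71.]
 [114.  51.]
 [ 34.  99.]
 [139.  43.]
 [ 90. 100.]] [ 0.5298 -0.1063  0.2017]
1.1 top crop [[ 94. 149.]
 [185. 167.]
 [ 20. 116.]
 [281. 166.]
 [323.  58.]] sc crop [[ 67.  56.]
 [103.  37.]
 [ 25.  86.]
 [130.  31.]
 [ 89. 100.]] [ 0.5448 -0.1088  0.21  ]
1.2 top crop [[ 98. 116.]
 [190. 133.]
 [ 22.  87.]
 [285. 137.]
 [323.  58.]] sc crop [[ 56.  42.]
 [ 92.  24.]
 [ 15.  74.]
 [121.  21.]
 [ 89. 100.]] [ 0.5605 -0.1115  0.2167]
1.3 top crop [[103.  80.]
 [195.  98.]
 [ 26.  57.]
 [291. 107.]
 [323.  57.]] sc crop [[ 45.  30.]
 [ 81.  13.]
 [  6.  62.]
 [111.  11.]
 [ 89. 100.]] [ 0.5768 -0.1143  0.2218]
[[ 51. 281.]
 [272. 323.]
 [322.  69.]] [[ 90. 243.]
 [184. 177.]
 [ 92. 107.]]
```

```bash
cat >> h.py <<'E'
def tri(a,p,b,q):
    o1,d1=ray(a,p);o2,d2=ray(b,q);A=np.c_[d1,-d2];k,_,_,_=np.linalg.lstsq(A,o2-o1,rcond=None);x=o1+d1*k[0];y=o2+d2*k[1];return (x+y)/2,np.linalg.norm(x-y)
E
python3 - <<'E'
from h import *
t=load("top0.npz");s=load("scene0.npz")
for n,p,q in(("A",(57,205),(88,225)),("B",(146,205),(200,165)),("C",(152,265),(268,200)),("D",(57,265),(130,250))): print(n,tri(t,p,s,q))
print("monitor low right",at_z(t,(420,60),.2))
# grip top, tab
print(at_z(t,(220+640/4,180+240/4),.05), at_z(s,(250+243/1.55,160+(397-330)/1.55),.045))
E
```

```text
A (array([0.5532, 0.1604, 0.3317]), np.float64(0.002476540816216335))
B (array([0.5576, 0.0245, 0.3254]), np.float64(0.0018989776991801789))
C (array([0.4627, 0.0142, 0.3156]), np.float64(0.0034060176400717212))
D (array([0.4672, 0.1551, 0.3441]), np.float64(0.020353910926012426))
monitor low right [ 0.8665 -0.4482  0.2   ]
[ 0.5047 -0.393   0.05  ] [ 0.5048 -0.3908  0.045 ]
```

Emit:
step_arm:
  increments:
    - {"rz":-1,"z":-0.2,"hand":0}
    - {"rz":-1,"z":-0.2}
    - {"rz":-1,"z":-0.2}
    - {"rz":-1,"z":-0.2}
    - {"rz":-1,"z":-0.2}
    - {"rz":-1,"z":-0.2}
    - {"rz":-1,"z":-0.2}
    - {"rz":-1}

```text
invalid input at $.increments[0]: expected keys x, y, z, rx, ry, rz, hand
```

Emit:
step_arm:
  increments:
    - {"rz":-1}
    - {"rz":-1}
    - {"rz":-1}
    - {"rz":-1}
    - {"rz":-1}
    - {"rz":-1}
    - {"rz":-1}
    - {"rz":-1}

```text
invalid input at $.increments[0]: expected keys x, y, z, rx, ry, rz, hand
```

Emit:
step_arm:
  increments:
    - {"rz":-1}
    - {"rz":-1}
    - {"rz":-1}
    - {"rz":-1}
    - {"rz":-1}
    - {"rz":-1}
    - {"rz":-1}
    - {"rz":-1}

```text
invalid input at $.increments[0]: expected keys x, y, z, rx, ry, rz, hand
```

Emit:
step_arm:
  increments:
    - {"rz":-1}
    - {"rz":-1}
    - {"rz":-1}
    - {"rz":-1}
    - {"rz":-1}
    - {"rz":-1}

```text
invalid input at $.increments[0]: expected keys x, y, z, rx, ry, rz, hand
```

Emit:
step_arm:
  increments:
    - {"x":0,"y":0,"z":-0.2,"rx":0,"ry":0,"rz":-1,"hand":0}
    - {"x":0,"y":0,"z":-0.2,"rx":0,"ry":0,"rz":-1,"hand":0}
    - {"x":0,"y":0,"z":-0.2,"rx":0,"ry":0,"rz":-1,"hand":0}
    - {"x":0,"y":0,"z":-0.2,"rx":0,"ry":0,"rz":-1,"hand":0}
    - {"x":0,"y":0,"z":-0.2,"rx":0,"ry":0,"rz":-1,"hand":0}
    - {"x":0,"y":0,"z":-0.2,"rx":0,"ry":0,"rz":-1,"hand":0}
    - {"x":0,"y":0,"z":-0.2,"rx":0,"ry":0,"rz":-1,"hand":0}
    - {"x":0,"y":0,"z":0,"rx":0,"ry":0,"rz":-1,"hand":0}

```text
clock: 0.9
tcp_pos: [0.1828, -0.519, 0.3022]
eef_rot: [0.001, 0.868, 0.497, -0.0]
wrist_force: [-0.3, 0.3, 0.9]
opening: 0.0857
finger_force: 0.0
```

Emit:
step_arm:
  increments:
    - {"x":0,"y":0,"z":0,"rx":0,"ry":0,"rz":-1,"hand":0}
    - {"x":0,"y":0,"z":0,"rx":0,"ry":0,"rz":-1,"hand":0}
    - {"x":0,"y":0,"z":0,"rx":0,"ry":0,"rz":-1,"hand":0}
    - {"x":0,"y":0,"z":0,"rx":0,"ry":0,"rz":-1,"hand":0}
    - {"x":0,"y":0,"z":0,"rx":0,"ry":0,"rz":-1,"hand":0}
    - {"x":0,"y":0,"z":0,"rx":0,"ry":0,"rz":-1,"hand":0}
    - {"x":0,"y":0,"z":0,"rx":0,"ry":0,"rz":-1,"hand":0}
    - {"x":0,"y":0,"z":0,"rx":0,"ry":0,"rz":-1,"hand":0}

```text
clock: 1.7
tcp_pos: [0.1827, -0.5186, 0.3009]
eef_rot: [-0.0, 0.645, 0.764, 0.0]
wrist_force: [-0.3, -0.4, 0.3]
opening: 0.085
finger_force: 0.0
```

Emit:
step_arm:
  increments:
    - {"x":0,"y":0,"z":0,"rx":0,"ry":0,"rz":-1,"hand":0}
    - {"x":0,"y":0,"z":0,"rx":0,"ry":0,"rz":-1,"hand":0}
    - {"x":0,"y":0,"z":0,"rx":0,"ry":0,"rz":-1,"hand":0}
    - {"x":0,"y":0,"z":0,"rx":0,"ry":0,"rz":-1,"hand":0}
    - {"x":0,"y":0,"z":0,"rx":0,"ry":0,"rz":-1,"hand":0}
    - {"x":0,"y":0,"z":0,"rx":0,"ry":0,"rz":-1,"hand":0}
    - {"x":0,"y":0,"z":0,"rx":0,"ry":0,"rz":-1,"hand":0}
    - {"x":0,"y":0,"z":0,"rx":0,"ry":0,"rz":-1,"hand":0}

```text
clock: 2.5
tcp_pos: [0.1828, -0.5186, 0.3009]
eef_rot: [-0.0, 0.345, 0.939, 0.0]
wrist_force: [0.1, 0.2, -0.8]
opening: 0.0855
finger_force: 0.0
```

Emit:
step_arm:
  increments:
    - {"x":0,"y":0,"z":0,"rx":0,"ry":0,"rz":-1,"hand":0}
    - {"x":0,"y":0,"z":0,"rx":0,"ry":0,"rz":-1,"hand":0}
    - {"x":0,"y":0,"z":0,"rx":0,"ry":0,"rz":-1,"hand":0}
    - {"x":0,"y":0,"z":0,"rx":0,"ry":0,"rz":-1,"hand":0}
    - {"x":0,"y":0,"z":0,"rx":0,"ry":0,"rz":-1,"hand":0}
    - {"x":0,"y":0,"z":0,"rx":0,"ry":0,"rz":-1,"hand":0}

```text
clock: 3.1
tcp_pos: [0.1828, -0.5186, 0.3009]
eef_rot: [-0.0, 0.09, 0.996, 0.0]
wrist_force: [0.1, -0.2, 0.4]
opening: 0.0854
finger_force: 0.0
```

Emit:
step_arm:
  increments:
    - {"x":-0.475,"y":0.55,"z":0,"rx":0,"ry":0,"rz":0,"hand":0}
    - {"x":-0.475,"y":0.55,"z":0,"rx":0,"ry":0,"rz":0,"hand":0}
    - {"x":-0.475,"y":0.55,"z":0,"rx":0,"ry":0,"rz":0,"hand":0}
    - {"x":-0.475,"y":0.55,"z":0,"rx":0,"ry":0,"rz":0,"hand":0}
    - {"x":-0.475,"y":0.55,"z":0,"rx":0,"ry":0,"rz":0,"hand":0}
    - {"x":-0.475,"y":0.55,"z":0,"rx":0,"ry":0,"rz":0,"hand":0}
    - {"x":-0.475,"y":0.55,"z":0,"rx":0,"ry":0,"rz":0,"hand":0}
    - {"x":-0.475,"y":0.55,"z":0,"rx":0,"ry":0,"rz":0,"hand":0}

```text
clock: 3.9
tcp_pos: [0.4109, -0.3362, 0.301]
eef_rot: [-0.0, 0.092, 0.996, 0.0]
wrist_force: [0.3, -0.8, -0.8]
opening: 0.0853
finger_force: 0.0
```

```bash
python3 - <<'E'
from plant import *
from h import *
s=snapshot("wrist");cv2.imwrite("pics/w1.png",s["frame"]);np.savez("w1.npz",**s)
print(s["extrinsics"],state()["tcp_pos"])
E
```

```text
[[ 0.185  -0.931  -0.3148  0.33  ]
 [ 0.9827  0.1754  0.0587 -0.3214]
 [ 0.0006 -0.3202  0.9473  0.443 ]
 [ 0.      0.      0.      1.    ]] [ 0.4139 -0.3334  0.301 ]
```

View pics/w1.png

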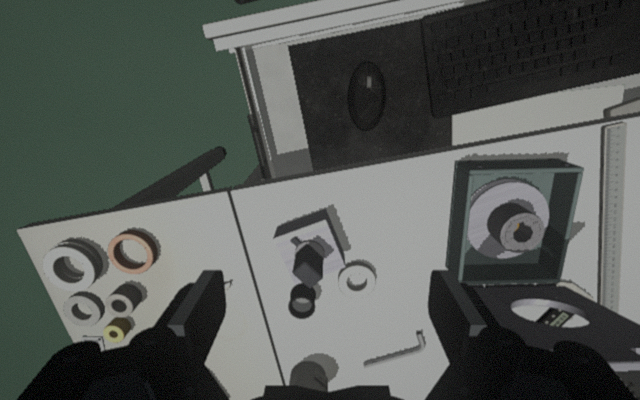

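Emit:
step_arm:
  increments:
    - {"x":-0.465,"y":0.545,"z":0,"rx":0,"ry":0,"rz":0,"hand":255}
    - {"x":-0.465,"y":0.545,"z":0,"rx":0,"ry":0,"rz":0,"hand":255}
    - {"x":-0.465,"y":0.545,"z":0,"rx":0,"ry":0,"rz":0,"hand":255}
    - {"x":-0.465,"y":0.545,"z":0,"rx":0,"ry":0,"rz":0,"hand":255}
    - {"x":-0.465,"y":0.545,"z":0,"rx":0,"ry":0,"rz":0,"hand":255}
    - {"x":-0.465,"y":0.545,"z":0,"rx":0,"ry":0,"rz":0,"hand":255}
    - {"x":-0.465,"y":0.545,"z":0,"rx":0,"ry":0,"rz":0,"hand":255}
    - {"x":-0.465,"y":0.545,"z":0,"rx":0,"ry":0,"rz":0,"hand":255}

```text
clock: 4.75
tcp_pos: [0.6338, -0.1562, 0.3008]
eef_rot: [-0.0, 0.092, 0.996, 0.0]
wrist_force: [-0.3, -1.0, -0.4]
opening: -0.0001
finger_force: 0.0
```

Emit:
step_arm:
  increments:
    - {"x":0,"y":0,"z":0.5,"rx":0,"ry":0,"rz":0,"hand":255}
    - {"x":0,"y":0,"z":0.5,"rx":0,"ry":0,"rz":0,"hand":255}
    - {"x":0,"y":0,"z":0.5,"rx":0,"ry":0,"rz":0,"hand":255}
    - {"x":0,"y":0,"z":0.5,"rx":0,"ry":0,"rz":0,"hand":255}
    - {"x":0,"y":0,"z":0,"rx":0,"ry":0,"rz":0,"hand":255}

```text
clock: 5.25
tcp_pos: [0.6314, -0.1567, 0.1975]
eef_rot: [-0.003, 0.092, 0.996, 0.001]
wrist_force: [-0.6, -0.7, -0.2]
opening: 0.0001
finger_force: 0.0
```

```bash
python3 - <<'E'
from plant import *
from h import *
print(state()["tcp_pos"],state()["opening"])
hub=(.538,-.130)
# corner contact at (-.160, -.005, .004), TCP = corner + .011*X ; tool axes at yaw 169.7deg
tx=np.array([-.984,.179,0])
prev=None
for th in list(np.arange(1.35,-.01,-.15))+[0]:
    q=lidpts(hub,-.17,th,[(-.160,-.005,.004)])[0]-tx*.011
    print(round(th,2),q, "" if prev is None else ((q-prev)@np.c_[tx,[.179,.984,0],[0,0,-1]]/.05).round(3));prev=q
E
```

```text
[ 0.6314 -0.1567  0.1975] 6.116789933265994e-05
1.35 [ 0.5942 -0.1448  0.211 ] 
1.2 [ 0.5714 -0.1409  0.2046] [ 0.462 -0.005  0.128]
1.05 [ 0.5498 -0.1372  0.1948] [ 0.438 -0.004  0.196]
0.9 [ 0.5299 -0.1338  0.1818] [ 0.404 -0.004  0.259]
0.75 [ 0.5122 -0.1307  0.166 ] [ 0.36  -0.004  0.317]
0.6 [ 0.4969 -0.1281  0.1476] [ 0.309 -0.003  0.367]
0.45 [ 0.4846 -0.126   0.1272] [ 0.251 -0.002  0.409]
0.3 [ 0.4754 -0.1244  0.1051] [ 0.187 -0.002  0.442]
0.15 [ 0.4695 -0.1234  0.0819] [ 0.119 -0.001  0.465]
0.0 [ 0.4672 -0.123   0.058 ] [ 0.048 -0.     0.477]
0 [ 0.4672 -0.123   0.058 ] [0. 0. 0.]
```

Emit:
step_arm:
  increments:
    - {"x":0.245,"y":0.02,"z":-0.03,"rx":0,"ry":0,"rz":0,"hand":255}
    - {"x":0.245,"y":0.02,"z":-0.03,"rx":0,"ry":0,"rz":0,"hand":255}
    - {"x":0.245,"y":0.02,"z":-0.03,"rx":0,"ry":0,"rz":0,"hand":255}
    - {"x":0.245,"y":0.02,"z":-0.03,"rx":0,"ry":0,"rz":0,"hand":255}
    - {"x":0.245,"y":0.02,"z":-0.02,"rx":0,"ry":0,"rz":0,"hand":255}
    - {"x":0.22,"y":0,"z":0.1,"rx":0,"ry":0,"rz":0,"hand":255}
    - {"x":0.22,"y":0,"z":0.1,"rx":0,"ry":0,"rz":0,"hand":255}

```text
clock: 5.95
tcp_pos: [0.5516, -0.1372, 0.1993]
eef_rot: [0.001, 0.092, 0.996, -0.0]
wrist_force: [1.5, -2.6, 2.3]
opening: -0.0001
finger_force: 1.0
```

Emit:
step_arm:
  increments:
    - {"x":0.2,"y":0,"z":0.13,"rx":0,"ry":0,"rz":0,"hand":255}
    - {"x":0.2,"y":0,"z":0.13,"rx":0,"ry":0,"rz":0,"hand":255}
    - {"x":0.18,"y":0,"z":0.16,"rx":0,"ry":0,"rz":0,"hand":255}
    - {"x":0.18,"y":0,"z":0.16,"rx":0,"ry":0,"rz":0,"hand":255}

```text
clock: 6.35
tcp_pos: [0.5141, -0.1302, 0.1699]
eef_rot: [0.001, 0.092, 0.996, -0.0]
wrist_force: [0.2, -2.3, 1.6]
opening: -0.0001
finger_force: 0.9
```

```bash
python3 - <<'E'
from plant import *
from h import *
s=snapshot("scene");cv2.imwrite("pics/s2.png",s["frame"][120:360,150:450]);np.savez("s2.npz",**s)
S=state();print(S["tcp_pos"],S["wrist_force"])
E
```

```text
[ 0.5125 -0.1296  0.1687] [-0.4128  0.367  -0.3733]
```

View pics/s2.png

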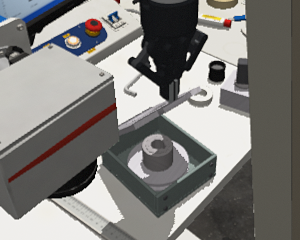

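Emit:
step_arm:
  increments:
    - {"x":0.155,"y":0,"z":0.2,"rx":0,"ry":0,"rz":0,"hand":255}
    - {"x":0.155,"y":0,"z":0.2,"rx":0,"ry":0,"rz":0,"hand":255}
    - {"x":0.125,"y":0,"z":0.21,"rx":0,"ry":0,"rz":0,"hand":255}
    - {"x":0.125,"y":0,"z":0.21,"rx":0,"ry":0,"rz":0,"hand":255}
    - {"x":0.095,"y":0,"z":0.22,"rx":0,"ry":0,"rz":0,"hand":255}
    - {"x":0.095,"y":0,"z":0.22,"rx":0,"ry":0,"rz":0,"hand":255}

```text
clock: 7.0
tcp_pos: [0.4777, -0.1233, 0.1067]
eef_rot: [0.0, 0.092, 0.996, -0.0]
wrist_force: [1.3, -0.7, 1.5]
opening: 0.0002
finger_force: 0.7
```

Emit:
step_arm:
  increments:
    - {"x":0.06,"y":0,"z":0.23,"rx":0,"ry":0,"rz":0,"hand":255}
    - {"x":0.06,"y":0,"z":0.23,"rx":0,"ry":0,"rz":0,"hand":255}
    - {"x":0.02,"y":0,"z":0.2,"rx":0,"ry":0,"rz":0,"hand":255}
    - {"x":0.02,"y":0,"z":0.15,"rx":0,"ry":0,"rz":0,"hand":255}
    - {"x":0,"y":0,"z":0.1,"rx":0,"ry":0,"rz":0,"hand":255}

```text
clock: 7.5
tcp_pos: [0.4698, -0.1217, 0.0604]
eef_rot: [-0.0, 0.092, 0.996, 0.0]
wrist_force: [-1.0, -0.5, 1.3]
opening: 0.0002
finger_force: 0.7
```

Press the last millimetres gently.

Emit:
step_arm:
  increments:
    - {"x":0,"y":0,"z":0.05,"rx":0,"ry":0,"rz":0,"hand":255}
    - {"x":0,"y":0,"z":0.03,"rx":0,"ry":0,"rz":0,"hand":255}
    - {"x":0,"y":0,"z":0,"rx":0,"ry":0,"rz":0,"hand":255}

```text
clock: 7.8
tcp_pos: [0.4698, -0.1217, 0.0579]
eef_rot: [0.0, 0.092, 0.996, -0.0]
wrist_force: [-5.9, 2.8, 14.7]
opening: -0.0004
finger_force: 7.3
```

Emit:
step_arm:
  increments:
    - {"x":0,"y":0,"z":-0.5,"rx":0,"ry":0,"rz":0,"hand":255}
    - {"x":0,"y":0,"z":-0.8,"rx":0,"ry":0,"rz":0,"hand":0}
    - {"x":0,"y":0,"z":-0.8,"rx":0,"ry":0,"rz":0,"hand":0}
    - {"x":0,"y":0,"z":-0.8,"rx":0,"ry":0,"rz":0,"hand":0}
    - {"x":0,"y":0,"z":0,"rx":0,"ry":0,"rz":0,"hand":0}

```text
clock: 8.3
tcp_pos: [0.472, -0.1226, 0.207]
eef_rot: [0.004, 0.092, 0.996, -0.001]
wrist_force: [0.8, -0.2, 0.3]
opening: 0.0584
finger_force: 0.0
```

```bash
python3 - <<'E'
from plant import *
from h import *
s=snapshot("wrist");np.savez("w2.npz",**s);S=state();print(S["tcp_pos"],S["wrist_force"])
c=proj(s,[[.538,-.130,.062]])[0];print(c)
x,y=c.round().astype(int);x0,y0=max(0,x-70),max(0,y-60)
cr=s["frame"][y0:y0+120,x0:x0+140];cv2.imwrite("pics/w2.png",cv2.resize(cr,None,fx=5,fy=5,interpolation=2));print(x0,y0)
E
```

```text
[ 0.4712 -0.1222  0.2044] [ 0.4651 -0.1824 -0.7555]
[332.6644 253.608 ]
263 194
```

View pics/w2.png

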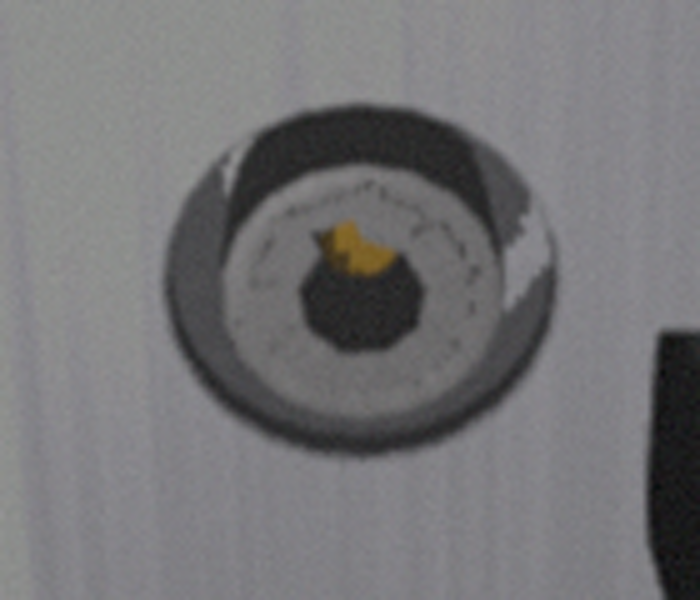

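```bash
python3 - <<'E'
from h import *
s=load("w2.npz")
f=lambda u,v,z=.062:at_z(s,(263+u/5,194+v/5),z)[:2]
c=f(363,293);print("hub",c,"widths",f(503,293)-f(223,293),f(363,165)-f(363,422), "lid hole",(f(165,279,.058)+f(557,279,.058))/2,(f(361,103,.058)+f(361,455,.058))/2)
for p in((333,228),(315,233),(352,222)):
    d=f(*p)-c;print(d,np.linalg.norm(d),np.degrees(np.arctan2(d[1],d[0])))
# stand from w1 picture
w=load("w1.npz");t=load("top0.npz");sc=load("scene0.npz")
print("tab tip w1",at_z(w,(293,239),.045)[:2],"top",at_z(t,(220+645/4,180+243/4),.045)[:2])
print("grip top c: top",at_z(t,(220+634/4,180+198/4),.095)[:2],"scene",at_z(sc,(396,180),.095)[:2])
E
```

```text
hub [ 0.5375 -0.1272] widths [0.0092 0.0493] [-0.0505  0.0091] lid hole [ 0.5367 -0.1274] [ 0.538  -0.1276]
[-0.0136 -0.0029] 0.013896101259857333 -167.75398000395523
[-0.0132 -0.0063] 0.014614429072576986 -154.6658984986868
[-0.0141  0.0006] 0.014119601948712208 177.7279946399978
tab tip w1 [ 0.5031 -0.3956] top [ 0.503  -0.3967]
grip top c: top [ 0.5282 -0.3827] scene [ 0.5296 -0.3819]
```

Emit:
step_arm:
  increments:
    - {"x":-0.262,"y":-0.612,"z":0,"rx":0,"ry":0,"rz":0,"hand":0}
    - {"x":-0.262,"y":-0.612,"z":0,"rx":0,"ry":0,"rz":0,"hand":0}
    - {"x":-0.262,"y":-0.612,"z":0,"rx":0,"ry":0,"rz":0,"hand":0}
    - {"x":-0.262,"y":-0.612,"z":0,"rx":0,"ry":0,"rz":0,"hand":0}
    - {"x":-0.262,"y":-0.612,"z":0,"rx":0,"ry":0,"rz":0,"hand":0}
    - {"x":-0.262,"y":-0.612,"z":0,"rx":0,"ry":0,"rz":0,"hand":0}
    - {"x":-0.262,"y":-0.612,"z":0,"rx":0,"ry":0,"rz":0,"hand":0}
    - {"x":-0.262,"y":-0.612,"z":0,"rx":0,"ry":0,"rz":0,"hand":0}

```text
clock: 9.15
tcp_pos: [0.5279, -0.3827, 0.2003]
eef_rot: [-0.001, 0.092, 0.996, 0.001]
wrist_force: [0.0, -0.2, 0.7]
opening: 0.0853
finger_force: 0.0
```

Emit:
step_arm:
  increments:
    - {"x":0,"y":0,"z":0,"rx":0,"ry":0,"rz":-0.99,"hand":0}
    - {"x":0,"y":0,"z":0,"rx":0,"ry":0,"rz":-0.99,"hand":0}
    - {"x":0,"y":0,"z":0,"rx":0,"ry":0,"rz":-0.99,"hand":0}
    - {"x":0,"y":0,"z":0,"rx":0,"ry":0,"rz":-0.99,"hand":0}
    - {"x":0,"y":0,"z":0,"rx":0,"ry":0,"rz":-0.99,"hand":0}
    - {"x":0,"y":0,"z":0,"rx":0,"ry":0,"rz":-0.99,"hand":0}
    - {"x":0,"y":0,"z":0,"rx":0,"ry":0,"rz":-0.99,"hand":0}
    - {"x":0,"y":0,"z":0,"rx":0,"ry":0,"rz":-0.99,"hand":0}

```text
clock: 9.95
tcp_pos: [0.5277, -0.3814, 0.2003]
eef_rot: [-0.0, -0.252, 0.968, 0.001]
wrist_force: [-0.0, 0.6, 1.0]
opening: 0.0853
finger_force: 0.0
```

```bash
python3 - <<'E'
from plant import *
from h import *
s=snapshot("wrist");np.savez("w3.npz",**s);S=state();print(S["tcp_pos"],S["eef_rot"],S["joint_pos"])
c=proj(s,[[.529,-.382,.095]])[0];print(c)
x,y=c.round().astype(int);x0,y0=max(0,x-80),max(0,y-60)
cr=s["frame"][y0:y0+120,x0:x0+160];cv2.imwrite("pics/w3.png",cv2.resize(cr,None,fx=5,fy=5,interpolation=2));print(x0,y0)
E
```

```text
[ 0.5277 -0.3814  0.2003] [-0.0005 -0.2546  0.967   0.0009] [-0.7546  0.4446  0.2238  1.3521  0.0001 -1.2695]
[325.2748 200.3316]
245 140
```

View pics/w3.png

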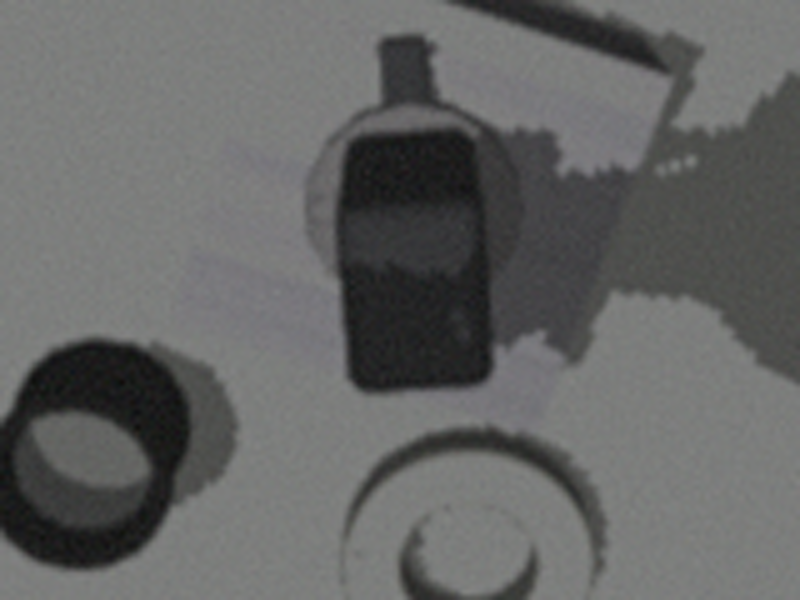

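```bash
python3 - <<'E'
from h import *
s=load("w3.npz")
f=lambda u,v,z:at_z(s,(245+u/5,140+v/5),z)[:2]
a,b,c,d=f(340,205,.095),f(482,205,.095),f(492,387,.095),f(350,390,.095)
print("grip top",(a+b+c+d)/4,np.linalg.norm(b-a),np.linalg.norm(c-b))
v=(a+b)-(c+d);print(np.degrees(np.arctan2(v[1],v[0])))
t=f(407,38,.045);print("tab",t)
ctr=(a+b+c+d)/4;v=t-ctr;print(np.linalg.norm(v),np.degrees(np.arctan2(v[1],v[0])))
print("collar x-mid", f(305,205,.045),f(522,205,.045),(f(305,205,.045)+f(522,205,.045))/2)
q=np.array([-.0005,-.2546,.967,.0009]);yaw=2*np.arctan2(q[2],q[1]);print("yaw",np.degrees(yaw))
T=np.array([[np.cos(yaw),np.sin(yaw)],[np.sin(yaw),-np.cos(yaw)]])
print("tool delta units",(T@(ctr-[.5277,-.3814]))/.05)
E
```

```text
grip top [ 0.5275 -0.3804] 0.020402358843867874 0.028110021527777238
-147.8166033913421
tab [ 0.5026 -0.3957]
0.02928916387594454 -148.39502534853398
collar x-mid [ 0.5365 -0.397 ] [ 0.5182 -0.3642] [ 0.5273 -0.3806]
yaw 209.5011244380995
tool delta units [-0.0068  0.0198]
```

Emit:
step_arm:
  increments:
    - {"x":0,"y":0.02,"z":0.4,"rx":0,"ry":0,"rz":-0.5,"hand":0}
    - {"x":0,"y":0,"z":0.5,"rx":0,"ry":0,"rz":0,"hand":0}
    - {"x":0,"y":0,"z":0.5,"rx":0,"ry":0,"rz":0,"hand":0}
    - {"x":0,"y":0,"z":0.5,"rx":0,"ry":0,"rz":0,"hand":0}
    - {"x":0,"y":0,"z":0.5,"rx":0,"ry":0,"rz":0,"hand":0}
    - {"x":0,"y":0,"z":0.4,"rx":0,"ry":0,"rz":0,"hand":0}
    - {"x":0,"y":0,"z":0.17,"rx":0,"ry":0,"rz":0,"hand":0}

```text
clock: 10.7
tcp_pos: [0.5264, -0.3797, 0.0502]
eef_rot: [-0.001, -0.271, 0.963, 0.002]
wrist_force: [-0.2, 0.5, -0.2]
opening: 0.0857
finger_force: 0.0
```

Emit:
step_arm:
  increments:
    - {"x":0,"y":0,"z":0,"rx":0,"ry":0,"rz":0,"hand":150}
    - {"x":0,"y":0,"z":0,"rx":0,"ry":0,"rz":0,"hand":255}
    - {"x":0,"y":0,"z":0,"rx":0,"ry":0,"rz":0,"hand":255}
    - {"x":0,"y":0,"z":0,"rx":0,"ry":0,"rz":0,"hand":255}
    - {"x":0,"y":0,"z":0,"rx":0,"ry":0,"rz":0,"hand":255}
  squeeze: 80

```text
clock: 11.2
tcp_pos: [0.5278, -0.3811, 0.0544]
eef_rot: [0.0, -0.271, 0.962, -0.001]
wrist_force: [-0.5, -0.4, 4.3]
opening: 0.0214
finger_force: 78.5
```

Emit:
step_arm:
  increments:
    - {"x":0,"y":0,"z":-0.2,"rx":0,"ry":0,"rz":0,"hand":255}
    - {"x":0,"y":0,"z":-0.4,"rx":0,"ry":0,"rz":0,"hand":255}
    - {"x":0,"y":0,"z":-0.5,"rx":0,"ry":0,"rz":0,"hand":255}
    - {"x":0,"y":0,"z":-0.5,"rx":0,"ry":0,"rz":0,"hand":255}
    - {"x":0,"y":0,"z":-0.4,"rx":0,"ry":0,"rz":0,"hand":255}

```text
clock: 11.7
tcp_pos: [0.5275, -0.3808, 0.1554]
eef_rot: [0.0, -0.272, 0.962, -0.0]
wrist_force: [0.1, -0.4, -1.7]
opening: 0.0215
finger_force: 78.3
```

Emit:
step_arm:
  increments:
    - {"x":-0.352,"y":0.528,"z":0,"rx":0,"ry":0,"rz":0,"hand":255}
    - {"x":-0.352,"y":0.528,"z":0,"rx":0,"ry":0,"rz":0,"hand":255}
    - {"x":-0.352,"y":0.528,"z":0,"rx":0,"ry":0,"rz":0,"hand":255}
    - {"x":-0.352,"y":0.528,"z":0,"rx":0,"ry":0,"rz":0,"hand":255}
    - {"x":-0.352,"y":0.528,"z":0,"rx":0,"ry":0,"rz":0,"hand":255}
    - {"x":-0.352,"y":0.528,"z":0,"rx":0,"ry":0,"rz":0,"hand":255}
    - {"x":-0.352,"y":0.528,"z":0,"rx":0,"ry":0,"rz":0,"hand":255}
    - {"x":-0.352,"y":0.528,"z":0,"rx":0,"ry":0,"rz":0,"hand":255}

```text
clock: 12.5
tcp_pos: [0.5369, -0.1258, 0.1539]
eef_rot: [0.0, -0.271, 0.962, -0.0]
wrist_force: [0.1, -0.2, -2.1]
opening: 0.0213
finger_force: 78.8
```

Emit:
step_arm:
  increments:
    - {"x":0,"y":0,"z":0,"rx":0,"ry":0,"rz":0.97,"hand":255}
    - {"x":0,"y":0,"z":0,"rx":0,"ry":0,"rz":0.97,"hand":255}
    - {"x":0,"y":0,"z":0,"rx":0,"ry":0,"rz":0.97,"hand":255}
    - {"x":0,"y":0,"z":0,"rx":0,"ry":0,"rz":0.97,"hand":255}
    - {"x":0,"y":0,"z":0,"rx":0,"ry":0,"rz":0,"hand":255}

```text
clock: 13.0
tcp_pos: [0.537, -0.127, 0.1538]
eef_rot: [0.0, -0.105, 0.994, -0.0]
wrist_force: [-0.3, 0.6, -2.1]
opening: 0.0212
finger_force: 78.9
```

```bash
python3 - <<'E'
from plant import *
from h import *
s=snapshot("wrist");np.savez("w4.npz",**s)
S=state();print(S["tcp_pos"],S["eef_rot"],S["wrist_force"],S["joint_pos"],S["opening"])
c=snapshot("scene");np.savez("s4.npz",**c)
a=cv2.resize(s["frame"][60:340,200:450],None,fx=1.6,fy=1.6);b=cv2.resize(c["frame"][190:330,240:380],None,fx=2.8,fy=2.8,interpolation=2)
im=np.zeros((460,800,3),np.uint8);im[:a.shape[0],:400]=a;im[:392,404:796]=b;cv2.imwrite("pics/w4.png",im)
E
```

```text
[ 0.537  -0.1271  0.1538] [ 0.0001 -0.1064  0.9943 -0.0001] [-0.3584  0.5099 -1.775 ] [-0.3844  0.2951 -0.1278  1.1476 -0.     -0.5976] 0.0209608710050889
```

View pics/w4.png

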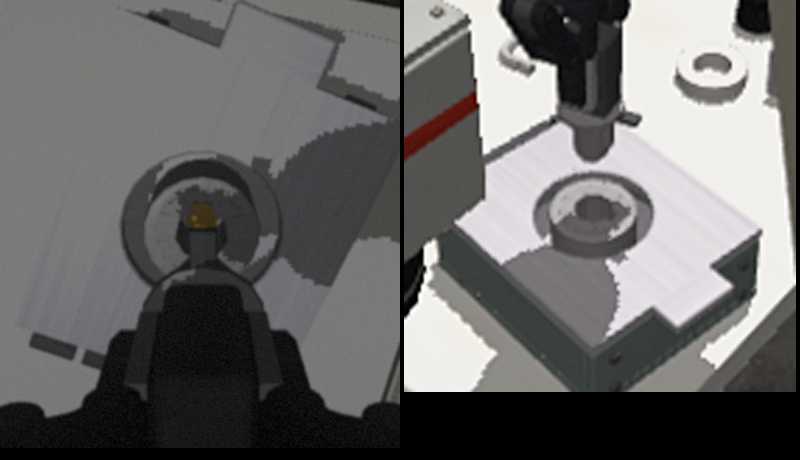

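Emit:
step_arm:
  increments:
    - {"x":-0.008,"y":-0.01,"z":0.3,"rx":0,"ry":0,"rz":0,"hand":255}
    - {"x":0,"y":0,"z":0.3,"rx":0,"ry":0,"rz":0,"hand":255}
    - {"x":0,"y":0,"z":0.2,"rx":0,"ry":0,"rz":0,"hand":255}
    - {"x":0,"y":0,"z":0.08,"rx":0,"ry":0,"rz":0,"hand":255}
    - {"x":0,"y":0,"z":0.08,"rx":0,"ry":0,"rz":0,"hand":255}
    - {"x":0,"y":0,"z":0.08,"rx":0,"ry":0,"rz":0,"hand":255}

```text
clock: 13.7
tcp_pos: [0.5378, -0.1276, 0.1015]
eef_rot: [0.0, -0.106, 0.994, -0.0]
wrist_force: [-0.5, 0.5, -3.0]
opening: 0.0208
finger_force: 78.9
```

Emit:
step_arm:
  increments:
    - {"x":0,"y":0,"z":0.05,"rx":0,"ry":0,"rz":0,"hand":255}
    - {"x":0,"y":0,"z":0.05,"rx":0,"ry":0,"rz":0,"hand":255}
    - {"x":0,"y":0,"z":0.04,"rx":0,"ry":0,"rz":0,"hand":255}

```text
clock: 14.0
tcp_pos: [0.5376, -0.1275, 0.0943]
eef_rot: [0.0, -0.106, 0.994, -0.0]
wrist_force: [0.2, 0.5, -0.9]
opening: 0.0209
finger_force: 78.9
```

Emit:
step_arm:
  increments:
    - {"x":0,"y":0,"z":0.06,"rx":0,"ry":0,"rz":0,"hand":255}
    - {"x":0,"y":0,"z":0.06,"rx":0,"ry":0,"rz":0,"hand":255}
    - {"x":0,"y":0,"z":0.06,"rx":0,"ry":0,"rz":0,"hand":255}
    - {"x":0,"y":0,"z":0.06,"rx":0,"ry":0,"rz":0,"hand":255}
    - {"x":0,"y":0,"z":0.04,"rx":0,"ry":0,"rz":0,"hand":255}
    - {"x":0,"y":0,"z":0,"rx":0,"ry":0,"rz":0,"hand":255}

```text
clock: 14.6
tcp_pos: [0.5377, -0.1275, 0.0804]
eef_rot: [0.0, -0.106, 0.994, -0.0]
wrist_force: [-1.7, 0.3, 3.7]
opening: 0.0211
finger_force: 79.6
```

Emit:
step_arm:
  increments:
    - {"x":0,"y":0,"z":0.04,"rx":0,"ry":0,"rz":0,"hand":255}
    - {"x":0,"y":0,"z":0.03,"rx":0,"ry":0,"rz":0,"hand":255}
    - {"x":0,"y":0,"z":0.02,"rx":0,"ry":0,"rz":0,"hand":255}
    - {"x":0,"y":0,"z":0,"rx":0,"ry":0,"rz":0,"hand":255}

```text
clock: 15.0
tcp_pos: [0.5377, -0.1275, 0.0764]
eef_rot: [0.0, -0.106, 0.994, -0.0]
wrist_force: [-2.3, 1.0, 6.6]
opening: 0.0212
finger_force: 80.2
```

Now press until the collar bottoms (the force should jump).

Emit:
step_arm:
  increments:
    - {"x":0,"y":0,"z":0.02,"rx":0,"ry":0,"rz":0,"hand":255}
    - {"x":0,"y":0,"z":0.02,"rx":0,"ry":0,"rz":0,"hand":255}
    - {"x":0,"y":0,"z":0,"rx":0,"ry":0,"rz":0,"hand":255}
    - {"x":0,"y":0,"z":0,"rx":0,"ry":0,"rz":0,"hand":255}

```text
clock: 15.4
tcp_pos: [0.5378, -0.1276, 0.0762]
eef_rot: [0.001, -0.106, 0.994, -0.001]
wrist_force: [-8.4, 2.7, 26.1]
opening: 0.0213
finger_force: 82.8
```

Emit:
step_arm:
  increments:
    - {"x":0.01,"y":0,"z":-0.01,"rx":0,"ry":0,"rz":0,"hand":255}
    - {"x":0,"y":0,"z":0,"rx":0,"ry":0,"rz":0,"hand":255}
    - {"x":0,"y":0,"z":0,"rx":0,"ry":0,"rz":0,"hand":255}

```text
clock: 15.7
tcp_pos: [0.5377, -0.1276, 0.0762]
eef_rot: [0.001, -0.106, 0.994, -0.0]
wrist_force: [-4.0, 2.7, 19.7]
opening: 0.0208
finger_force: 81.6
```

```bash
python3 - <<'E'
from plant import *
from h import *
s=snapshot("wrist");c=snapshot("scene")
S=state();print(S["tcp_pos"],S["eef_rot"],S["wrist_force"],S["wrist_torque"])
a=cv2.resize(s["frame"][60:340,200:450],None,fx=1.6,fy=1.6);b=cv2.resize(c["frame"][190:330,240:380],None,fx=2.8,fy=2.8,interpolation=2)
im=np.zeros((460,800,3),np.uint8);im[:a.shape[0],:400]=a;im[:392,404:796]=b;cv2.imwrite("pics/w5.png",im)
E
```

```text
[ 0.5377 -0.1275  0.0763] [ 0.0013 -0.1056  0.9944 -0.0004] [-4.7154  3.3667 18.7959] [0.7808 1.0795 0.0298]
```

View pics/w5.png

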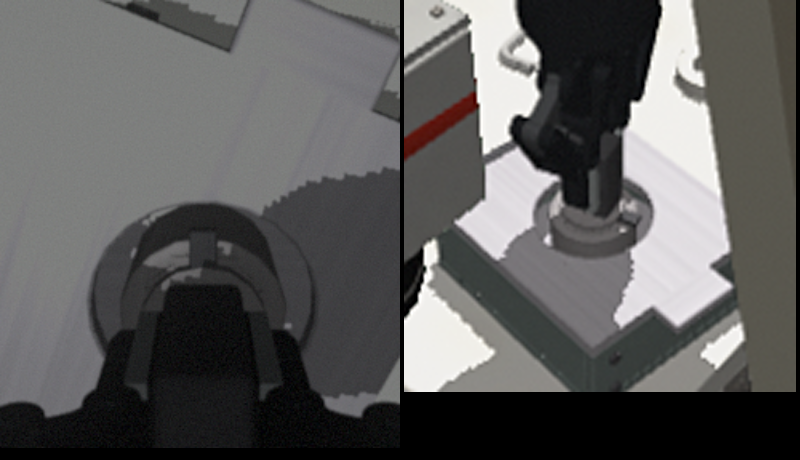

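The collar sits flat on the hub, with the tab over the keyway. The lid is shut, and the push is about 19 N against a hard stop, so I'm handing in.

```bash
python3 -c "
from plant import *
print(finish_job())"
```

```text
the job is handed in; nothing more can be done
None
```

I shut the lid, keyed the shaft into the hub with its collar flat on the hub face, and handed the job in at about 16 s, still gripping it and pushing it home; the verdict was not reported.

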